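Slide the gift box between the display risers onto the wrapping mat

ROBOT

A 7-joint arm with a two-finger parallel gripper is mounted at the origin on the work surface. World frame = base frame: x ahead of the robot, y to its left, z up, the work surface at z = 0. Lengths are in m, angles in rad, forces in N, time in s.
With the tool pointing down it reaches from about 0.4 to 0.85 m from the base axis. Payload 10.4 kg.
Tool frame: the origin (TCP) lies at the very end of the fingers, on their centre line; the grasp point (between the pads) lies r.tcp_to_grasp behind it (r.tcp_to_grasp is the distance from the TCP to the grasp point, in m); z points along the fingers, y is the line along which they close (so a half turn about z gives the same grasp; the last joint's range is limited). The gripper opens to 87 mm and grips with 3 to 60 N. Pads are 19 mm wide; open, the fingers measure 117 mm over their backs; the gripper's body (75 mm by 190 mm) begins 51 mm behind the grasp point.
Start: joints at [1.134, 0.332, -0.065, 1.46, 0.022, 1.35, -0.088], TCP at [0.251, -0.572, 0.223] pointing down, gripper open.
Joint ranges: [-2.6, 2.6], [-0.5, 2.12], [-1.47, 1.34], [0.16, 2.42], [-1.27, 4.41], [0.06, 2.06], [-2.6, 2.6]. Speed limits (rad/s): [2.22, 2.22, 2.79, 2.79, 3.14, 3.14, 3.14].

INTERFACE

Orientations are given as a unit quaternion [x, y, z, w].
In Python, from bench import monitor, cams, ticket, r gives the robot as it stands.
- The arm moves only by the shell command python3 -m crank 'ROWS' [OPENING] [FORCE]. ROWS is a JSON object whose one key "steps" holds a list of rows, each a list of 2 entries, a list of its own where there are three numbers: the shift along the world's x, y, z in units of 25 mm (1.0 is 25 mm), then the turn, a rotation vector about the world's x, y, z in units of 5 degrees (1.0 is 5 degrees). In form: {"steps": [[[x, y, z], [ax, ay, az]], ...]}. A call has 1 to 10 rows; each row shifts and turns the commanded pose from where the row before left it; what a row does not reach is not made up. A row lasts 1/12 s, in which the tool goes at most 41.7 mm and 7.16 degrees, less where a joint would pass 70% of its speed; a pose out of reach is approached as far as the arm can. A call is refused whole if a number of a shift passes 1 or a number of a turn 1, either way. A call with a gripper value outside its range is refused whole. OPENING is the finger opening in mm, from 0 to 87, set as the call begins (- or left out, the last holds). The fingers move at their own pace and stop on an object; FORCE is the grip in N (left out, the last holds). Time passes only in rows, so rows that do not move let the fingers close. It gives the time, the measured TCP pose, the force, the opening and the grip force at its end, in the units of the state.
- monitor.read_state(): the state, without advancing time (a new reading comes with each control period).
- cams.camera(name): name is "side" or "top"; returns a dict with "pixels" (384x512x3 uint8, blue, green, red), "z_map" (384x512 float32, m along the optical axis (not along the pixel's ray), 0 where there is no reading), "vfov" (degrees; the focal length in pixels is half the picture's height over the tangent of half this angle, whatever the lens; pixels are square), "cx", "cy" (the principal point, pixels), "T" (4x4, takes a point from camera to world coordinates). Camera axes: x right, y up, looking along -z (the intrinsics and any distortion apply to the point x, -y, -z); pixel columns grow to the right and rows downward; lengths in m; the calibration is good to about 2 mm. A picture is of the moment at which its call begins.
- ticket.close_job(): hands the job in; it is judged then, once.
The state is a dict: "time": time; "joint_positions": joint angles; "joint_vel": joint speeds; "joint_torque": joint torques, N m; "ee_pos": TCP position; "eef_rot": TCP orientation; "ft_force": force on the tool from outside, world axes, zero at the start; "torque": the same for the moment, N m; "width": finger opening in m; "grip_force": force on a finger pad.
Only numpy, scipy, OpenCV 4.12 (cv2) and the standard library are available. Lean on these libraries where they do the work, as an engineer would, in place of code of your own. Each camera call takes 0.05 s, during which the arm holds its last target. There are 200 camera calls.

TASK

Push the flat grey gift box along the counter, through the narrow gap between the two low wooden display risers, until it lies entirely on the rectangular cork wrapping mat on the other side. Only push it with the fingers: it must stay flat on the counter and never be lifted or tipped, and the soap bottle, candle jar, mug and blue dish stay where they are.

Things in the scene. Friction and masses are not known exactly. Their poses are not given: they have to be found in the camera images.
- gift_box: Loose closed gift box of grey card with a pale crossed ribbon, 90 mm (x) by 120 mm (y) by 35 mm high, about 0.4 kg. Origin: centre of its underside; z up. It starts on the round mat, on one side of the risers, its y within 21 degrees of the risers' y and up to 45 mm beside the gap's centre line. It fits the gap only lengthwise (its y along the risers' y, either way round).
- risers: Two low wooden display risers with stone tops and tiny dishes, fixed to the counter as one body. Each 90 mm (x) by 60 mm (y), 46 mm high in all (wood 34). Between them a straight gap, 98 mm wide in x, 60 mm long in y: 4 mm to spare each side of the box. Origin: middle of the gap at counter height; y runs along the gap (the box passes to +y or -y, wherever the cork mat lies); z up.
- cork_mat: Rectangular cork mat, fixed and flush with the counter (no edge to climb), 150 mm (x) by 180 mm (y). Origin: its centre at counter height; its y is within 0.07 rad of the gap's y. It lies 160 to 180 mm from the gap's middle on the side away from the box, its centre within 12 mm of the gap's centre line.
- round_mat: Round pale wood-veneer place mat, diameter 200 mm, fixed and flush with the counter, on which the gift box starts. Origin: its centre.
- corner0 (a point): Corner of the gift box's underside at x = 45 mm, y = 60 mm of the box.
- corner1 (a point): Corner of the gift box's underside at x = -45 mm, y = 60 mm of the box.
- corner2 (a point): Corner of the gift box's underside at x = -45 mm, y = -60 mm of the box.
- corner3 (a point): Corner of the gift box's underside at x = 45 mm, y = -60 mm of the box.
- soap: Green glass soap bottle, 60 mm diameter, 150 mm high, standing loose beyond one end of the work (+y). Origin: centre of its underside. Leave it alone.
- candle: White candle jar with brass lid, 70 mm diameter, 75 mm high, standing loose on the far side of the risers. Origin: centre of its underside. Leave it alone.
- mug: White mug, 80 mm diameter, 85 mm high, handle on its +y side, standing loose on the far side of the risers. Origin: centre of its underside. Leave it alone.
- dish: Small blue open dish, 100 mm across the rim, 30 mm high, standing loose beyond the other end of the work (-y). Origin: centre of its underside. Leave it alone.
There are look-alikes about, which are no part of the job. Leave any orange or purple look-alike of the gift_box alone.

How it is judged:
By the outcome, as a careful person would: the job done as asked, in the order asked, and still so for the second after the job is handed in, with the robot touching nothing.
It also fails if it takes over 67 s, if anything falls off the work surface, if the arm or the gripper's body presses on something with over 40 N, if the wrist force passes 120 N, or if a joint passes its speed limit or range.

## Working session

There is one attempt and no reset: what is moved stays moved. The work goes in short steps, Python scripts to look and compute and a shell command to move; the robot and the scene stay as the last step left them, time stands still between calls to the robot, and variables do not carry over. Pictures are saved under pics/ and viewed, at most 10 in all, crops included, and the job is handed in when it is done.

```bash
mkdir -p pics; ls; python3 - <<'E'
from bench import monitor,cams,ticket,r
import cv2,numpy as np
s=monitor.read_state();print(s['time'],s['ee_pos'],s['eef_rot'],s['width'],r.tcp_to_grasp)
for n in('top','side'):
    c=cams.camera(n);cv2.imwrite(f'pics/{n}0.png',c['pixels']);np.savez(f'{n}0.npz',**c)
    print(n,c['vfov'],c['cx'],c['cy'],np.round(c['T'],4).tolist(),[k for k in c],c['z_map'][192,256])
E
```

```text
pics
0.0 [ 0.25114176 -0.57190675  0.22177916] [ 9.78668430e-01  2.05444951e-01 -1.74373955e-04 -6.67147115e-04] 0.08721375440804487 0.0187
top 53.8720416530078 257.0119444123341 191.23608875953676 [[-0.017, 0.9945, -0.103, 0.4308], [-0.9998, -0.0156, 0.0147, -0.0032], [0.0131, 0.1032, 0.9946, 1.265], [0.0, 0.0, 0.0, 1.0]] ['pixels', 'z_map', 'vfov', 'cx', 'cy', 'T'] 1.271328
side 49.07780298696899 254.09864165056553 184.72264054171129 [[-0.6722, 0.4999, -0.5461, -0.1556], [-0.7402, -0.437, 0.5111, 0.6765], [0.0168, 0.7477, 0.6638, 0.9192], [0.0, 0.0, 0.0, 1.0]] ['pixels', 'z_map', 'vfov', 'cx', 'cy', 'T'] 1.3580159
```

View pics/top0.png

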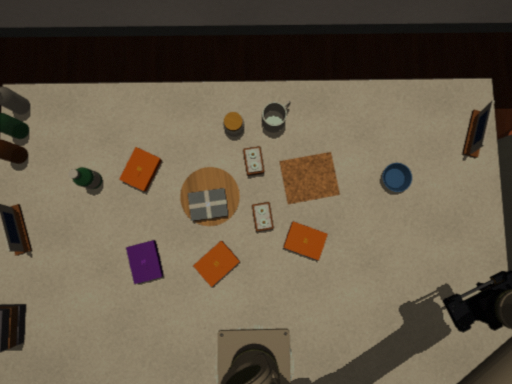

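View pics/side0.png

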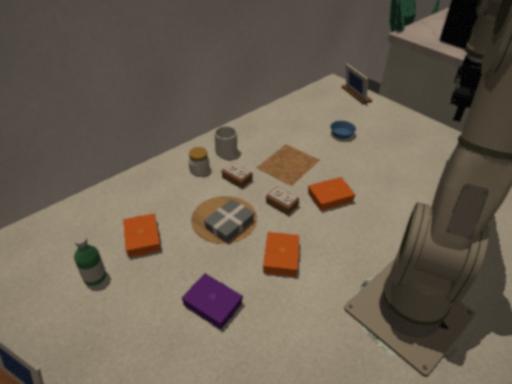

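The top view shows the grey ribboned box at (208,204) on the round mat (210,196). Possible look-alikes are orange boxes at (141,170), (216,263) and (305,241), and a purple one at (144,262). The risers are at (253,161) and (262,217), and the cork mat is at (310,177), so I push toward -y. I choose the grey box and check it in a crop while I measure.

```bash
cat > h.py <<'E'
import numpy as np,cv2
def ray(c,uv):
    f=192/np.tan(np.radians(float(c['vfov']))/2);uv=np.atleast_2d(uv).astype(float)
    d=np.c_[(uv[:,0]-c['cx'])/f,-(uv[:,1]-c['cy'])/f,-np.ones(len(uv))]
    return c['T'][:3,3],d@c['T'][:3,:3].T,d
def plane(c,uv,z):
    o,d,_=ray(c,uv);return (o+d*((z-o[2])/d[:,2])[:,None])[:,:2]
def cloud(c):
    v,u=np.mgrid[:384,:512];uv=np.c_[u.ravel(),v.ravel()]
    o,d,_=ray(c,uv);return (o+d*c['z_map'].reshape(-1,1)).reshape(384,512,3)
E
python3 - <<'E'
from h import *
for n in('top','side'):
    c=np.load(n+'0.npz');P=cloud(c)
    pts=[(60,300),(100,110),(330,330),(350,130),(430,110),(250,190),(256,300),(420,250),(180,110)] if n=='top' else [(50,260),(130,330),(250,320),(330,250),(330,110),(200,160),(310,230)]
    print(n,[(p,np.round(P[p[1],p[0]],3).tolist()) for p in pts])
c=np.load('top0.npz');im=c['pixels'];P=cloud(c)
cv2.imwrite('pics/crop.png',cv2.resize(im[135:240,160:350],None,fx=4,fy=4,interpolation=cv2.INTER_CUBIC))
print('box z',P[200:210:4,196:226:6,2].round(3)); print('riser',P[155:170:4,248:262:3,2].round(3),P[208:226:4,257:271:3,2].round(3))
hsv=cv2.cvtColor(im,cv2.COLOR_BGR2HSV)
for p in[(200,197),(196,214),(208,230),(215,180),(310,180),(246,155),(253,155),(300,120),(170,200)]:print(p,hsv[p[1],p[0]])
E
```

```text
top [((60, 300), [0.217, 0.623, 0.002]), ((100, 110), [0.85, 0.512, -0.002]), ((330, 330), [0.105, -0.251, 0.001]), ((350, 130), [0.768, -0.345, -0.001]), ((430, 110), [0.834, -0.624, 0.004]), ((250, 190), [0.566, 0.002, 0.003]), ((256, 300), [0.205, -0.013, 0.001]), ((420, 250), [0.431, -0.003, 1.265]), ((180, 110), [0.846, 0.237, 0.001])]
side [((50, 260), [0.739, 0.592, -0.001]), ((130, 330), [0.412, 0.536, -0.0]), ((250, 320), [0.244, 0.306, -0.003]), ((330, 250), [0.255, -0.006, -0.0]), ((330, 110), [0.74, -0.584, -0.002]), ((200, 160), [0.759, 0.067, 0.06]), ((310, 230), [0.345, -0.022, -0.003])]
box z [[0.034 0.04  0.042 0.041 0.037]
 [0.037 0.036 0.034 0.033 0.034]
 [0.035 0.034 0.034 0.038 0.031]]
riser [[0.035 0.037 0.04  0.041 0.04 ]
 [0.037 0.04  0.037 0.04  0.041]
 [0.039 0.039 0.041 0.041 0.037]
 [0.044 0.036 0.042 0.045 0.036]] [[0.04  0.041 0.044 0.038 0.033]
 [0.041 0.046 0.042 0.039 0.038]
 [0.036 0.037 0.036 0.033 0.04 ]
 [0.045 0.039 0.038 0.041 0.036]
 [0.036 0.04  0.045 0.043 0.039]]
(200, 197) [27 28 81]
(196, 214) [30 19 79]
(208, 230) [ 19  64 144]
(215, 180) [ 16 162 134]
(310, 180) [ 14 169 119]
(246, 155) [ 20  57 125]
(253, 155) [ 28  57 111]
(300, 120) [ 20  64 144]
(170, 200) [ 20  65 146]
```

View pics/crop.png

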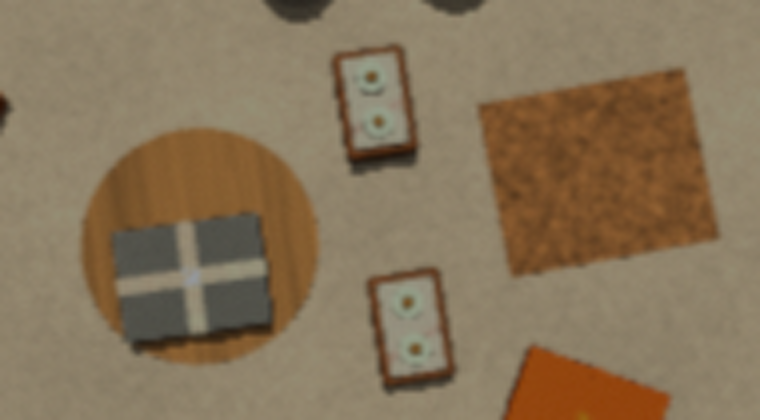

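The crop confirms the grey box with the crossed ribbon, centred near (208,203). The risers have brown rims and pale stone tops, and the cork mat is clear. There is no distortion to speak of.

```bash
cat >> h.py <<'E'
def big(mask,near):
    n,l,s,ce=cv2.connectedComponentsWithStats(mask.astype(np.uint8),connectivity=4)
    ok=[i for i in range(1,n) if s[i,4]>400]
    i=min(ok,key=lambda i:np.hypot(*(ce[i]-near)));return (l==i).astype(np.uint8)
def rect(c,m,z,hull=True):
    """world-plane rectangle of 4x-upsampled mask m"""
    k=max(cv2.findContours(m,cv2.RETR_EXTERNAL,cv2.CHAIN_APPROX_NONE)[0],key=cv2.contourArea)[:,0]
    w=plane(c,(k+.5)/4-.5,z)
    (cx,cy),(a,b),t=cv2.minAreaRect((w*1000).astype(np.float32))
    if a>b: a,b,t=b,a,t+90   # t: angle of short side
    t=(t+90)%180-90
    return np.round([cx,cy,a,b,t],1)
def seg(c):
    im=cv2.resize(c['pixels'],None,fx=4,fy=4,interpolation=cv2.INTER_CUBIC)
    return [x.astype(int) for x in cv2.split(cv2.cvtColor(im,cv2.COLOR_BGR2HSV))]
E
python3 - <<'E'
from h import *
for n,box,ra,rb,ck in(('top',(208,204),(253,161),(262,217),(310,177)),('side',(230,220),(237,175),(283,199),(289,164))):
    c=np.load(n+'0.npz');H,S,V=seg(c);f=lambda p:np.array(p)*4
    mat=big((S>115)&(H<25)&(V>70),f((215,180)) if n=='top' else f((205,225)))
    hull=np.zeros_like(mat);k=cv2.findContours(mat,0,2)[0];cv2.fillConvexPoly(hull,cv2.convexHull(np.vstack(k)),1)
    b=big((S<100)&(V>55)&(V<175)&(cv2.dilate(hull,np.ones((9,9)))>0),f(box))
    b=cv2.morphologyEx(b,cv2.MORPH_CLOSE,np.ones((15,15)));b=cv2.morphologyEx(b,cv2.MORPH_OPEN,np.ones((15,15)))
    print(n,'box',rect(c,b,.035))
    dbg=c['pixels'].copy();dbg=cv2.resize(dbg,None,fx=4,fy=4)
    ms=[b]
    for p in(ra,rb):
        rim=(S>110)&(H<20)|(S>110)&(H>165)
        m=big(rim,f(p));m=cv2.morphologyEx(m,cv2.MORPH_CLOSE,np.ones((41,41)));ms.append(m);
        y,x=np.nonzero(m);st=np.zeros_like(m);st[y.min():y.max(),x.min():x.max()]=1
        s=big((~rim)&(cv2.erode(m,np.ones((3,3)))>0),f(p));s=cv2.morphologyEx(s,cv2.MORPH_CLOSE,np.ones((31,31)))
        ms.append(s);print(n,'wood',rect(c,m,.034),'stone',rect(c,s,.04))
    m=big((S>115)&(H<25)&(V>50),f(ck));ms.append(m);print(n,'cork',rect(c,m,0))
    for m in ms:cv2.drawContours(dbg,cv2.findContours(m,0,1)[0],-1,(0,255,0),1)
    cv2.imwrite(f'pics/d_{n}.png',dbg[540:960,640:1400] if n=='top' else dbg[560:1000,740:1340])
E
```

```text
top box [515.1 143.   99.6 130.7   7.4]Traceback (most recent call last):
  File "<stdin>", line 15, in <module>
  File "h.py", line 14, in big
    i=min(ok,key=lambda i:np.hypot(*(ce[i]-near)));return (l==i).astype(np.uint8)
ValueError: min() iterable argument is empty
```

```bash
python3 - <<'E'
from h import *
c=np.load('top0.npz');h=cv2.cvtColor(c['pixels'],cv2.COLOR_BGR2HSV)
for r in(166,):print(h[r,240:268].tolist())
print(h[145:180,250].tolist())
print('box col 200',h[183:230,200].tolist())
E
```

```text
[[21, 62, 147], [20, 65, 146], [20, 64, 147], [20, 62, 148], [19, 67, 144], [16, 94, 120], [12, 157, 99], [13, 103, 111], [17, 58, 132], [17, 53, 143], [20, 49, 131], [38, 34, 135], [41, 35, 152], [31, 44, 132], [22, 83, 111], [26, 62, 119], [39, 41, 144], [42, 34, 152], [33, 33, 147], [25, 40, 148], [23, 40, 147], [19, 62, 131], [14, 120, 106], [13, 122, 94], [18, 77, 120], [19, 66, 143], [19, 64, 144], [19, 66, 143]]
[[19, 65, 141], [19, 70, 131], [15, 99, 103], [14, 124, 105], [20, 68, 132], [29, 36, 147], [37, 35, 153], [43, 34, 157], [41, 34, 150], [41, 38, 142], [43, 35, 151], [41, 33, 148], [34, 35, 124], [24, 42, 128], [25, 42, 146], [26, 38, 148], [25, 38, 147], [26, 38, 148], [29, 34, 148], [30, 33, 146], [26, 39, 138], [20, 49, 131], [20, 49, 135], [23, 42, 145], [25, 40, 148], [25, 38, 146], [23, 46, 133], [14, 105, 92], [13, 178, 86], [11, 192, 53], [14, 103, 42], [19, 70, 58], [20, 69, 67], [19, 67, 95], [20, 64, 136]]
box col 200 [[16, 165, 133], [16, 163, 133], [15, 159, 133], [15, 164, 134], [15, 164, 134], [16, 164, 132], [16, 161, 133], [16, 153, 120], [17, 101, 91], [24, 31, 83], [27, 28, 83], [30, 26, 80], [30, 26, 80], [26, 25, 81], [27, 28, 81], [26, 25, 81], [26, 25, 82], [30, 25, 82], [26, 25, 83], [25, 33, 94], [20, 49, 125], [20, 56, 147], [21, 57, 147], [21, 55, 138], [21, 48, 112], [27, 30, 84], [30, 23, 79], [27, 28, 83], [27, 28, 81], [30, 26, 80], [30, 26, 80], [30, 22, 80], [27, 29, 79], [30, 26, 79], [26, 26, 80], [23, 31, 75], [18, 52, 59], [16, 148, 50], [15, 164, 59], [16, 164, 87], [16, 159, 122], [16, 121, 126], [19, 77, 136], [20, 65, 141], [20, 66, 139], [20, 66, 140], [20, 66, 142]]
```

```bash
cat >> h.py <<'E'
def box(c,near):
    H,S,V=seg(c);m=((S<61)&(V>66)).astype(np.uint8);m=cv2.morphologyEx(m,cv2.MORPH_OPEN,np.ones((7,7)))
    b=big(m,np.array(near)*4);b=cv2.morphologyEx(b,cv2.MORPH_CLOSE,np.ones((13,13)));b=cv2.morphologyEx(b,cv2.MORPH_OPEN,np.ones((25,25)));return b
E
python3 - <<'E'
from h import *
for n,bx,ra,rb,ck in(('top',(208,204),(253,161),(262,217),(310,177)),('side',(230,220),(237,175),(283,199),(289,164))):
    c=np.load(n+'0.npz');H,S,V=seg(c);f=lambda p:np.array(p)*4
    b=box(c,bx);print(n,'box',rect(c,b,.035));ms=[b]
    for p in(ra,rb):
        s=big((S<56)&(V>90),f(p));s=cv2.morphologyEx(s,cv2.MORPH_CLOSE,np.ones((31,31)))
        ms.append(s);print(n,'stone',rect(c,s,.04))
    m=big((S>115)&(H<25)&(V>50),f(ck));ms.append(m);print(n,'cork',rect(c,m,0))
    dbg=cv2.resize(c['pixels'],None,fx=4,fy=4)
    for m in ms:cv2.drawContours(dbg,cv2.findContours(m,0,1)[0],-1,(0,255,0),1)
    cv2.imwrite(f'pics/d_{n}.png',dbg[540:960,640:1400] if n=='top' else dbg[560:1000,740:1340])
a,b=cv2.imread('pics/d_top.png'),cv2.imread('pics/d_side.png')
o=np.zeros((600,800,3),np.uint8);a=cv2.resize(a,(532,294));b=cv2.resize(b,(400,293));o[:294,:532]=a;o[300:593,:400]=b;cv2.imwrite('pics/dd.png',o)
E
```

```text
top box [518.6 139.5  90.  119.3   6.6]
top stone [661.7 -10.9  43.1  74.2 -82. ]
top stone [476.  -37.2  43.3  73.8 -81.8]
top cork [ 606.  -198.8  149.9  179.6    9.7]
side box [511.6 149.1  97.4 127.8   7.3]
side stone [663.4  -6.5  35.8  57.9 -80.4]
side stone [468.2 -30.1  20.4  42.3  46. ]
side cork [ 605.4 -195.7  144.2  173.9    9.5]
```

View pics/dd.png

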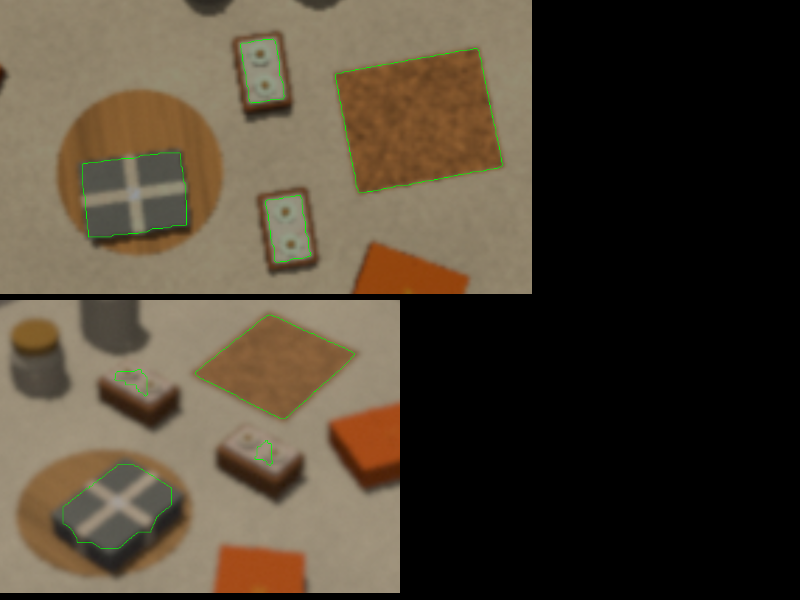

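The top view contours are tight: the box measures 90x119 mm and the cork 150x180, both matching. The side stone masks are poor, so I use the top view only.

- **Gap:** centre (569,-24), riser x axis at 8.06°.
- **Box:** centre (518.6,139.5), -1.5° relative to the gap, 27 mm to the -x side of the centre line.

Plan: push +x from the box's -x side with open fingers (tool y at 98°), then push from behind with a narrower opening.

```bash
python3 -m crank '{"steps":[[[0.776,1,0],[0,0,-0.312]],[[0.776,1,0],[0,0,-0.312]],[[0.776,1,0],[0,0,-0.312]],[[0.776,1,0],[0,0,-0.312]],[[0.776,1,0],[0,0,-0.312]],[[0.776,1,0],[0,0,-0.312]],[[0.776,1,0],[0,0,-0.312]],[[0.776,1,0],[0,0,-0.312]],[[0.776,1,0],[0,0,-0.312]],[[0.776,1,0],[0,0,-0.312]]]}' 87
python3 -m crank '{"steps":[[[0,1,0],[0,0,0]],[[0,1,0],[0,0,0]],[[0,1,0],[0,0,0]],[[0,1,0],[0,0,0]],[[0,1,0],[0,0,0]],[[0,1,0],[0,0,0]],[[0,1,0],[0,0,0]],[[0,1,0],[0,0,0]],[[0,1,0],[0,0,0]],[[0,1,0],[0,0,0]]]}'
python3 -m crank '{"steps":[[[0,1,0],[0,0,0]],[[0,1,0],[0,0,0]],[[0,1,0],[0,0,0]],[[0,1,0],[0,0,0]],[[0,1,0],[0,0,0]],[[0,1,0],[0,0,0]],[[0,1,0],[0,0,0]],[[0,1,0],[0,0,0]],[[0,0,0],[0,0,0]],[[0,0,0],[0,0,0]]]}'
```

```text
time: 0.93
ee_pos: [0.4458, -0.3208, 0.2223]
eef_rot: [0.998, 0.07, -0.0, -0.0]
ft_force: [0.3, -1.1, -0.1]
width: 0.0868
grip_force: 0.0
time: 1.77
ee_pos: [0.4449, -0.0711, 0.2224]
eef_rot: [0.997, 0.071, -0.0, 0.0]
ft_force: [0.3, -0.6, 0.9]
width: 0.0868
grip_force: 0.0
time: 2.6
ee_pos: [0.4449, 0.1288, 0.2223]
eef_rot: [0.997, 0.072, -0.0, -0.0]
ft_force: [-0.1, -0.9, 0.3]
width: 0.0869
grip_force: 0.0
```

```bash
python3 -m crank '{"steps":[[[0,0,-1],[0,0,0]],[[0,0,-1],[0,0,0]],[[0,0,-1],[0,0,0]],[[0,0,-1],[0,0,0]],[[0,0,-1],[0,0,0]],[[0,0,-1],[0,0,0]],[[0,0,-1],[0,0,0]],[[0,0,-0.8],[0,0,0]],[[0,0,-0.6],[0,0,0]],[[0,0,0],[0,0,0]]]}'
python3 -m crank '{"steps":[[[0.178,0.025,0],[0,0,0]],[[0.178,0.025,0],[0,0,0]],[[0.178,0.025,0],[0,0,0]],[[0.178,0.025,0],[0,0,0]],[[0.178,0.025,0],[0,0,0]],[[0.178,0.025,0],[0,0,0]],[[0.178,0.025,0],[0,0,0]],[[0.178,0.025,0],[0,0,0]],[[0.178,0.025,0],[0,0,0]],[[0.178,0.025,0],[0,0,0]]]}'
python3 -m crank '{"steps":[[[0,0,0],[0,0,0]],[[-0.5,-0.07,0],[0,0,0]],[[-0.5,-0.07,0],[0,0,0]],[[-0.5,-0.07,0],[0,0,0]],[[0,0,1],[0,0,0]],[[0,0,1],[0,0,0]],[[0,0,1],[0,0,0]],[[0,0,1],[0,0,0]]]}'
cat >> h.py <<'E'
def grel(p):
    d=np.array([np.cos(np.radians(8.06)),np.sin(np.radians(8.06))]);q=np.array(p)-[568.9,-24.05]
    return np.round([q@d,q@[d[1],-d[0]]],1)   # lateral, along push
def look(name,near):
    from bench import cams
    c=cams.camera('top');cv2.imwrite(f'pics/{name}.png',c['pixels']);np.savez(name+'.npz',**c)
    b=box(c,near);R=rect(c,b,.035);print(R,'lat,along',grel(R[:2]),'ang rel',round(R[4]-8.06,1));return c,b
E
python3 -c "
from h import *
c,b=look('t1',(208,196))
d=cv2.resize(c['pixels'],None,fx=4,fy=4);cv2.drawContours(d,cv2.findContours(b,0,1)[0],-1,(0,255,0),1);cv2.imwrite('pics/t1c.png',d[540:1140,640:1440])"
```

```text
time: 3.43
ee_pos: [0.4433, 0.1258, 0.0097]
eef_rot: [0.998, 0.07, -0.003, 0.001]
ft_force: [-1.1, 0.6, 0.3]
width: 0.0872
grip_force: 0.0
time: 4.27
ee_pos: [0.4889, 0.1339, 0.0126]
eef_rot: [0.997, 0.071, -0.001, 0.0]
ft_force: [-8.4, -1.4, 6.4]
width: 0.0868
grip_force: 4.0
time: 4.93
ee_pos: [0.4525, 0.1289, 0.1141]
eef_rot: [0.997, 0.071, 0.0, -0.0]
ft_force: [0.9, -0.6, -0.3]
width: 0.0872
grip_force: 0.0
[543.4 144.2  88.1 118.6   8. ] lat,along [  -1.7 -170.2] ang rel -0.1
```

View pics/t1c.png

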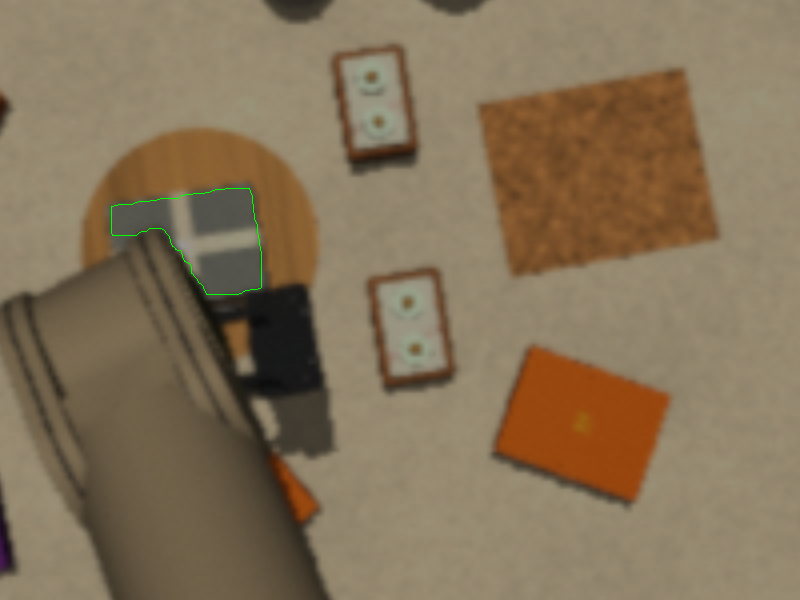

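```bash
python3 -m crank '{"steps":[[[0,0.25,0.2],[0,0,1]],[[0,0.25,0.2],[0,0,1]],[[0,0.25,0],[0,0,1]],[[0,0.25,0],[0,0,1]],[[0,0.25,0],[0,0,1]],[[0,0.25,0],[0,0,1]],[[0.2,0.25,0],[0,0,1]],[[0.3,0.25,0],[0,0,1]],[[0.3,0.25,0],[0,0,1]],[[0.3,0.25,0],[0,0,1]]]}' 45
python3 -m crank '{"steps":[[[0.3,0.25,0],[0,0,1]],[[0.3,0.25,0],[0,0,1]],[[0.3,0.25,0],[0,0,1]],[[0.3,0.25,0],[0,0,1]],[[0.3,0.25,0],[0,0,1]],[[0.3,0.25,0],[0,0,1]],[[0.3,0.25,0],[0,0,1]],[[0,0.25,0],[0,0,1]],[[0,0,0],[0,0,0]],[[0,0,0],[0,0,0]]]}'
python3 -c "
from h import *
from bench import monitor
c,b=look('t2',(208,196));s=monitor.read_state();print(s['ee_pos'],grel(1000*s['ee_pos'][:2]),s['eef_rot'],s['width'])"
```

```text
time: 5.82
ee_pos: [0.4806, 0.1916, 0.1228]
eef_rot: [0.873, 0.488, 0.001, 0.0]
ft_force: [0.2, -0.1, -0.1]
width: 0.0451
grip_force: 0.0
time: 6.65
ee_pos: [0.5323, 0.2415, 0.1225]
eef_rot: [0.656, 0.755, 0.0, -0.0]
ft_force: [-0.5, -0.6, 1.9]
width: 0.0448
grip_force: 0.0
[542.1 144.9  90.2 120.8   8. ] lat,along [  -2.8 -171. ] ang rel -0.1
[0.5323464  0.24110244 0.12254314] [   1.  -267.7] [6.56452967e-01 7.54366949e-01 9.45354551e-05 1.09122189e-05] 0.045102144080500776
```

```bash
python3 -m crank '{"steps":[[[-0.119,-0.017,-0.8],[0,0,0]],[[0,0,-0.8],[0,0,0]],[[0,0,-0.8],[0,0,0]],[[0,0,-0.8],[0,0,0]],[[0,0,-0.8],[0,0,0]],[[0,0,-0.42],[0,0,0]],[[0,0,0],[0,0,0]],[[0,0,0],[0,0,0]]]}'
python3 -m crank '{"steps":[[[0.028,-0.198,0],[0,0,0]],[[0.028,-0.198,0],[0,0,0]],[[0.028,-0.198,0],[0,0,0]],[[0.028,-0.198,0],[0,0,0]],[[0.02,-0.13,0],[0,0,0]],[[0.02,-0.13,0],[0,0,0]],[[0.036,-0.197,0],[0,0,0]],[[0.036,-0.197,0],[0,0,0]],[[0.036,-0.197,0],[0,0,0]],[[0.036,-0.197,0],[0,0,0]]]}'
python3 -m crank '{"steps":[[[0.036,-0.197,0],[0,0,0]],[[0.036,-0.197,0],[0,0,0]],[[0.036,-0.197,0],[0,0,0]],[[0.036,-0.197,0],[0,0,0]],[[0.036,-0.197,0],[0,0,0]],[[0.036,-0.197,0],[0,0,0]],[[0.036,-0.197,0],[0,0,0]],[[0.036,-0.197,0],[0,0,0]],[[0,0,0],[0,0,0]],[[0,0,0],[0,0,0]]]}'
python3 -c "
from h import *
from bench import monitor
c,b=look('t3',(226,196));s=monitor.read_state();print(s['ee_pos'],grel(1000*s['ee_pos'][:2]),s['eef_rot'],s['width'])
d=cv2.resize(c['pixels'],None,fx=4,fy=4);cv2.drawContours(d,cv2.findContours(b,0,1)[0],-1,(0,255,0),1);cv2.imwrite('pics/t3c.png',d[540:1140,640:1440])"
```

```text
time: 7.37
ee_pos: [0.5294, 0.2407, 0.0124]
eef_rot: [0.656, 0.755, -0.0, -0.0]
ft_force: [1.0, -1.2, -0.1]
width: 0.0451
grip_force: 0.0
time: 8.2
ee_pos: [0.5369, 0.1953, 0.0124]
eef_rot: [0.655, 0.756, 0.001, -0.0]
ft_force: [-0.3, 5.4, 2.0]
width: 0.045
grip_force: 2.6
time: 9.03
ee_pos: [0.5442, 0.1547, 0.0121]
eef_rot: [0.656, 0.755, -0.0, 0.0]
ft_force: [-0.0, 0.8, 0.2]
width: 0.0453
grip_force: 0.3
[557.9  67.7  93.2  94.3   8.9] lat,along [  2.  -92.4] ang rel 0.8
[0.54402254 0.15458644 0.01194682] [   0.4 -180.4] [ 6.55564928e-01  7.55138657e-01 -3.77295046e-04  3.02598470e-04] 0.044833231272712076
```

View pics/t3c.png

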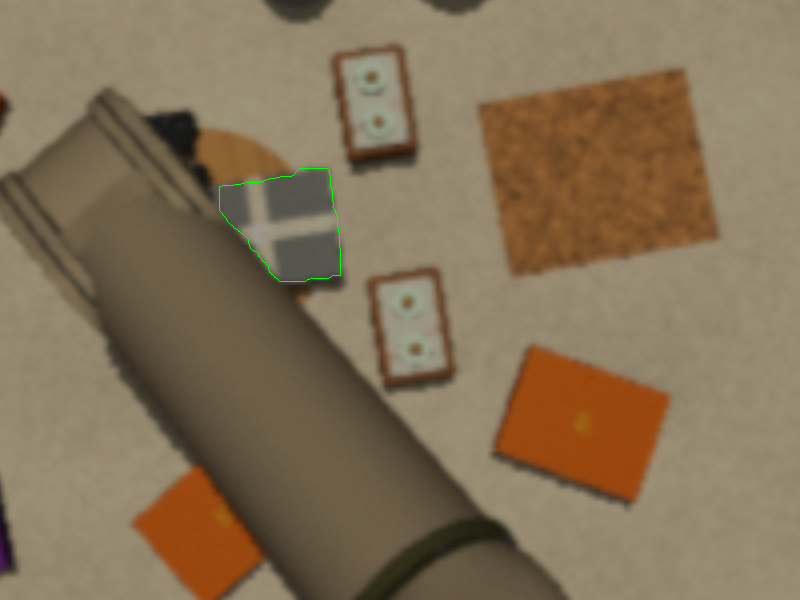

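The box front reaches (341,275) in the crop, short of the risers. The mask bleeds slightly onto the counter, so I fit the front and side edges separately.

```bash
cat >> h.py <<'E'
def front(c,near):
    """edges of the visible front part of the box top in gap frame"""
    H,S,V=seg(c);m=((S<50)&(V>64)&(V<112)).astype(np.uint8);m=cv2.morphologyEx(m,cv2.MORPH_CLOSE,np.ones((35,35)))
    m=cv2.morphologyEx(m,cv2.MORPH_OPEN,np.ones((15,15)));m=big(m,np.array(near)*4)
    k=max(cv2.findContours(m,0,1)[0],key=cv2.contourArea)[:,0]
    q=np.array([grel(p) for p in 1000*plane(c,(k+.5)/4-.5,.035)])
    F=q[:,1].max();f=q[(q[:,1]>F-6)];mid=(q[:,0].min()+q[:,0].max())/2
    f=f[abs(f[:,0]-mid)<35];pf=np.polyfit(f[:,0],f[:,1],1);print('front along %.1f ang %.2f'%(pf[1],-np.degrees(np.arctan(pf[0]))))
    for sg in(1,-1):
        s=q[(sg*(q[:,0]-mid)>35)&(q[:,1]<F-8)]
        p=np.polyfit(s[:,1],s[:,0],1);r=np.abs(s[:,0]-np.polyval(p,s[:,1]));s=s[r<2];p=np.polyfit(s[:,1],s[:,0],1)
        print('side',sg,'n',len(s),'range',s[:,1].min(),s[:,1].max(),'lat at front %.1f, at mid-box %.1f ang %.2f'%(np.polyval(p,F),np.polyval(p,F-60),np.degrees(np.arctan(p[0]))))
    return m
E
python3 - <<'E'
from h import *
for n,p in(('top0',(208,204)),('t2',(208,196)),('t3',(230,192))):
    c=np.load(n+'.npz');print(n);m=front(c,p)
d=cv2.resize(c['pixels'],None,fx=4,fy=4);cv2.drawContours(d,cv2.findContours(m,0,1)[0],-1,(0,255,0),1);cv2.imwrite('pics/t3d.png',d[640:940,740:1140])
E
```

```text
top0
front along -111.5 ang -0.43
side 1 n 132 range -226.0 -118.9 lat at front 15.4, at mid-box 16.4 ang -0.90
side -1 n 138 range -229.3 -118.7 lat at front -71.1, at mid-box -69.8 ang -1.23
t2
front along -112.4 ang 0.70
side 1 n 134 range -228.5 -119.3 lat at front 40.7, at mid-box 40.8 ang -0.14
side -1 n 129 range -222.6 -118.8 lat at front -46.1, at mid-box -45.5 ang -0.50
t3
front along -48.9 ang 0.31
side 1 n 97 range -141.7 -56.5 lat at front 45.0, at mid-box 43.1 ang 1.80
side -1 n 56 range -99.8 -56.0 lat at front -45.0, at mid-box -41.3 ang -3.55
```

View pics/t3d.png

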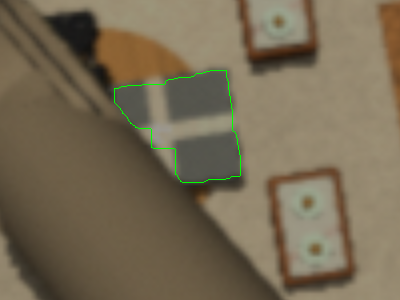

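The tight mask gives the box front at along -49, lateral sides at -45 and +45, and an angle of about 0. It is centred, so I push straight on.

```bash
python3 -m crank '{"steps":[[[0.028,-0.198,0],[0,0,0]],[[0.028,-0.198,0],[0,0,0]],[[0.028,-0.198,0],[0,0,0]],[[0.028,-0.198,0],[0,0,0]],[[0.028,-0.198,0],[0,0,0]],[[0.028,-0.198,0],[0,0,0]],[[0.028,-0.198,0],[0,0,0]],[[0.028,-0.198,0],[0,0,0]],[[0.028,-0.198,0],[0,0,0]]]}'
python3 -c "
from h import *
from bench import monitor,cams
s=monitor.read_state();print(s['ft_force'],s['torque'],grel(1000*s['ee_pos'][:2]),s['eef_rot'])
c=cams.camera('top');np.savez('t4.npz',**c);front(c,(243,190))"
```

```text
time: 9.83
ee_pos: [0.5502, 0.1101, 0.012]
eef_rot: [0.655, 0.755, -0.0, -0.0]
ft_force: [0.1, 2.4, -1.5]
width: 0.0449
grip_force: 1.2
[ 0.12356455  2.40211063 -1.46644215] [ 0.52239265 -0.03008319 -0.01990581] [   0.3 -135.5] [ 6.55406948e-01  7.55275913e-01 -1.64454380e-04 -3.23431818e-06]
front along -4.2 ang 0.07
side 1 n 88 range -82.1 -13.3 lat at front 47.6, at mid-box 43.7 ang 3.70
side -1 n 50 range -49.5 -10.7 lat at front -45.1, at mid-box -41.0 ang -3.95
```

```bash
python3 -m crank '{"steps":[[[0.034,-0.238,0],[0,0,0]],[[0.034,-0.238,0],[0,0,0]],[[0.034,-0.238,0],[0,0,0]],[[0.034,-0.238,0],[0,0,0]],[[0.034,-0.238,0],[0,0,0]],[[0.034,-0.238,0],[0,0,0]],[[0.034,-0.238,0],[0,0,0]],[[0.034,-0.238,0],[0,0,0]],[[0.034,-0.238,0],[0,0,0]],[[0.034,-0.238,0],[0,0,0]]]}'
python3 -c "
from h import *
from bench import monitor,cams
s=monitor.read_state();print(s['ft_force'],s['torque'],grel(1000*s['ee_pos'][:2]),s['eef_rot'])
c=cams.camera('top');np.savez('t5.npz',**c);front(c,(258,188))"
```

```text
time: 10.72
ee_pos: [0.5588, 0.0508, 0.0121]
eef_rot: [0.655, 0.755, 0.0, -0.0]
ft_force: [-0.9, 4.0, 0.6]
width: 0.045
grip_force: 1.6
[-0.88839038  4.01539626  0.58061107] [0.69893103 0.0260762  0.01474701] [  0.5 -75.5] [ 6.55322265e-01  7.55349408e-01  3.47747394e-05 -3.78762592e-06]
front along 55.6 ang -0.42
side 1 n 45 range 6.2 47.5 lat at front 46.2, at mid-box 44.6 ang 1.54
side -1 n 35 range 20.9 48.0 lat at front -46.7, at mid-box -36.3 ang -9.81
```

```bash
for i in 1; do :; done
python3 -m crank '{"steps":[[[0.034,-0.238,0],[0,0,0]],[[0.034,-0.238,0],[0,0,0]],[[0.034,-0.238,0],[0,0,0]],[[0.034,-0.238,0],[0,0,0]],[[0.034,-0.238,0],[0,0,0]],[[0.034,-0.238,0],[0,0,0]],[[0.034,-0.238,0],[0,0,0]],[[0.034,-0.238,0],[0,0,0]],[[0.034,-0.238,0],[0,0,0]],[[0.034,-0.238,0],[0,0,0]]]}'
python3 -m crank '{"steps":[[[0.034,-0.238,0],[0,0,0]],[[0.034,-0.238,0],[0,0,0]],[[0.034,-0.238,0],[0,0,0]],[[0.034,-0.238,0],[0,0,0]],[[0.034,-0.238,0],[0,0,0]],[[0.034,-0.238,0],[0,0,0]],[[0.034,-0.238,0],[0,0,0]],[[0.034,-0.238,0],[0,0,0]],[[0.034,-0.238,0],[0,0,0]],[[0.034,-0.238,0],[0,0,0]]]}'
python3 -c "
from h import *
from bench import monitor,cams
s=monitor.read_state();print(s['ft_force'],s['torque'],grel(1000*s['ee_pos'][:2]),s['eef_rot'])
c=cams.camera('top');np.savez('t6.npz',**c);m=front(c,(290,183))
d=cv2.resize(c['pixels'],None,fx=4,fy=4);cv2.drawContours(d,cv2.findContours(m,0,1)[0],-1,(0,255,0),1);cv2.imwrite('pics/t6.png',d[540:1140,740:1540])"
```

```text
time: 11.6
ee_pos: [0.5674, -0.0086, 0.0121]
eef_rot: [0.655, 0.755, 0.0, 0.0]
ft_force: [-0.7, 3.8, 1.2]
width: 0.045
grip_force: 2.2
time: 12.43
ee_pos: [0.5758, -0.068, 0.0121]
eef_rot: [0.655, 0.755, 0.0, -0.0]
ft_force: [-0.8, 5.4, 1.8]
width: 0.0449
grip_force: 2.6
[-0.82100638  5.43419506  1.75658984] [ 1.07233504  0.04890907 -0.01272983] [ 0.7 44.5] [ 6.55254664e-01  7.55408045e-01  8.50884921e-05 -5.59079033e-05]
front along 10.8 ang -3.21Traceback (most recent call last):
  File "<string>", line 5, in <module>
    c=cams.camera('top');np.savez('t6.npz',**c);m=front(c,(290,183))
                                                  ~~~~~^^^^^^^^^^^^^
  File "h.py", line 46, in front
    p=np.polyfit(s[:,1],s[:,0],1);r=np.abs(s[:,0]-np.polyval(p,s[:,1]));s=s[r<2];p=np.polyfit(s[:,1],s[:,0],1)
    raise TypeError("expected non-empty vector for x")
TypeError: expected non-empty vector for x
```

```bash
python3 -m crank '{"steps":[[[0.051,-0.247,0],[0,0,0]],[[0.051,-0.247,0],[0,0,0]],[[0.051,-0.247,0],[0,0,0]],[[0.051,-0.247,0],[0,0,0]],[[0.051,-0.247,0],[0,0,0]],[[0.051,-0.247,0],[0,0,0]],[[0.051,-0.247,0],[0,0,0]],[[0.051,-0.247,0],[0,0,0]],[[0.051,-0.247,0],[0,0,0]],[[0.051,-0.247,0],[0,0,0]]]}'
python3 -m crank '{"steps":[[[0,0,0],[0,0,0]],[[-0.06,0.4,0],[0,0,0]],[[-0.06,0.4,0],[0,0,0]],[[0,0,0.8],[0,0,0]],[[0,0,1],[0,0,0]],[[0,0,1],[0,0,0]],[[0,0,1],[0,0,0]],[[0,0,1],[0,0,0]],[[0,0,1],[0,0,0]],[[0,1,0],[0,0,0]]]}'
python3 -m crank '{"steps":[[[0,1,0],[0,0,0]],[[0,1,0],[0,0,0]],[[0,1,0],[0,0,0]],[[0,1,0],[0,0,0]],[[0,1,0],[0,0,0]],[[0,1,0],[0,0,0]],[[0,1,0],[0,0,0]],[[0,1,0],[0,0,0]],[[0,0,0],[0,0,0]],[[0,0,0],[0,0,0]]]}'
python3 -c "
from h import *
from bench import cams
c=cams.camera('top');np.savez('t7.npz',**c)
H,S,V=seg(c);m=((S<61)&(V>64)).astype(np.uint8);m=cv2.morphologyEx(m,cv2.MORPH_OPEN,np.ones((7,7)))
b=big(m,np.array((308,182))*4);R=rect(c,b,.035);print(R,grel(R[:2]))
# corners in cork frame
a=np.radians(9.7);X=np.array([np.cos(a),np.sin(a)]);Y=np.array([-X[1],X[0]])
q=cv2.boxPoints(((float(R[0]),float(R[1])),(90,120),float(R[4])))-[606,-198.8];print(np.round(np.c_[q@X,q@Y],1).tolist(),'limits 75,90')
d=cv2.resize(c['pixels'],None,fx=4,fy=4);cv2.drawContours(d,cv2.findContours(b,0,1)[0],-1,(0,255,0),1);cv2.imwrite('pics/t7.png',d[400:1000,740:1540])"
```

```text
time: 13.32
ee_pos: [0.5884, -0.1292, 0.0121]
eef_rot: [0.655, 0.756, 0.0, -0.0]
ft_force: [-0.9, 6.4, 3.1]
width: 0.0452
grip_force: 2.9
time: 14.15
ee_pos: [0.5873, -0.0885, 0.1615]
eef_rot: [0.658, 0.753, 0.0, 0.003]
ft_force: [1.1, -0.5, 0.4]
width: 0.045
grip_force: 0.0
time: 14.98
ee_pos: [0.5844, 0.1182, 0.1569]
eef_rot: [0.654, 0.757, -0.0, -0.0]
ft_force: [0.2, -1.8, 0.2]
width: 0.0449
grip_force: 0.0
[ 598.3 -201.2   90.2  120.7    8.2] [  4.3 179.5]
[[-51.4, 60.1], [-54.5, -59.9], [35.4, -62.2], [38.6, 57.7]] limits 75,90
```

View pics/t7.png

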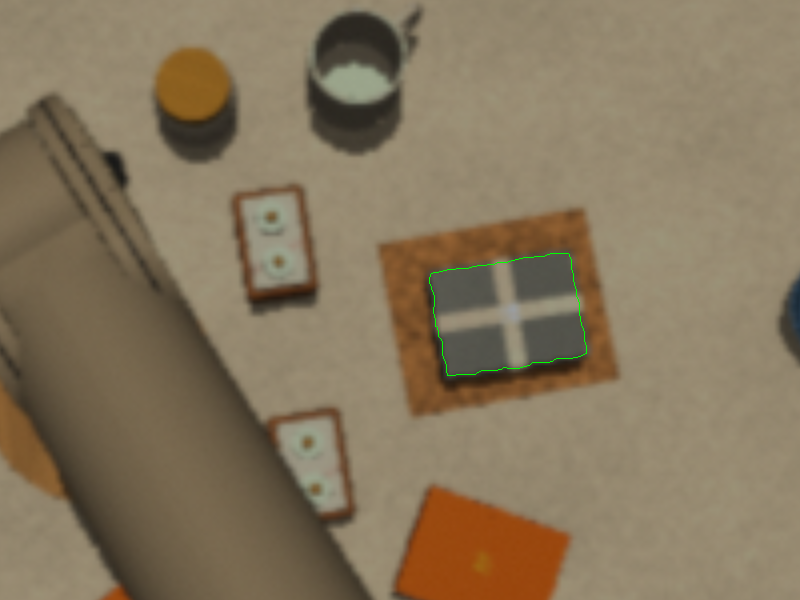

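The box, centred near (510,312) in the crop, lies wholly on the cork with at least 20 mm to spare all round. The candle and mug are untouched and the robot is clear.

```bash
python3 -c "
from bench import ticket;print(ticket.close_job())"
```

```text
the job is handed in; nothing more can be done
None
```

The grey gift box was pushed flat through the gap between the risers and lies entirely on the cork mat, with about 20 mm to spare at the nearest edge; the job is handed in at about 15 s of the 67 s limit.

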